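# Make up two inspection kits from the parts on the bench

## Task

Make up two kits in the shallow wooden trays. In the tray divided into two compartments put the vee block upright in one compartment, and in the other lay the large gauge block flat with the small gauge block lying flat and centred on top of it. In the undivided tray lay the gear flat and stand the stepped plug upright on its wide end beside it, both on the tray floor; leave the plain bush where it is.

Things in the scene. Friction and masses are not known exactly. Their poses are not given: they have to be found in the camera images.
- divided_tray: Shallow wooden tray with a grey floor and a wall across the middle that makes two equal compartments, 90 mm wide (x) by 172 mm long (y), fixed to the bench; origin at the centre of its underside, y along its length, z up. Floor 3 mm thick, outer walls 3 mm thick and 10 mm high above the bench; the dividing wall runs along x at y = 0, 3 mm thick and as high as the outer walls; each compartment is 84 x 81.5 mm inside, its centre 42 mm from the origin along +y or -y.
- plain_tray: Shallow wooden tray with a grey floor, the same size but undivided, 90 mm wide (x) by 172 mm long (y), fixed to the bench; origin at the centre of its underside, y along its length, z up. Floor 3 mm thick, outer walls 3 mm thick and 10 mm high above the bench; 84 x 166 mm inside.
- vee_block: Bare steel vee block, 50 x 50 x 35 mm high, upright with its vee groove on top; the groove runs along its x and is 17 mm deep, so the two ridges are at its y = +25 and -25 mm sides, flat vertical sides to grip across y. Origin at the centre of its underside, z up.
- large_gauge_block: Large steel gauge block: flat plate 35 mm (x) by 50 mm (y) by 10 mm thick, lying flat. Origin at the centre of its underside, z up.
- small_gauge_block: Small steel gauge block: flat plate 35 mm (x) by 25 mm (y) by 10 mm thick, lying flat. Origin at the centre of its underside, z up.
- gear: Steel spur gear, 49 mm over the teeth, 12 mm thick, with a bore, lying flat. Origin at the centre of its underside, z up along its axis.
- stepped_plug: Stepped turned plug of tan material standing upright on its wide end, 34 mm tall: 32 mm diameter for the lower half, a narrower boss above. Grip round the wide foot. Origin at the centre of its foot, z up along its axis.
- bush: Plain steel bush: a ring 38 mm across and 22 mm high with a bore, belongs to neither kit. Origin at the centre of its underside, z up.

How it is judged:
By the outcome, as a careful person would: the job done as asked, in the order asked, and still so for the second after the job is handed in, with the robot touching nothing.
It also fails if it takes over 114 s, if anything falls off the work surface, if the arm or the gripper's body presses on something with over 40 N, if the wrist force passes 120 N, or if a joint passes its speed limit or range.

## Robot

A 6-joint arm with a two-finger parallel gripper is mounted at the origin on a cart in front of the work surface, level with it; the furniture and walls round the work are solid. World frame = base frame: x ahead of the robot, y to its left, z up, the work surface at z = 0. Lengths are in m, angles in rad, forces in N, time in s.
With the tool pointing down it reaches from about 0.35 to 0.725 m from the base axis. Payload 6 kg.
Tool frame: the origin (TCP) lies midway between the tips of the shut fingers; the grasp point (between the pads) lies grip_depth behind it (grip_depth is the distance from the TCP to the grasp point, in m); z points along the fingers, y is the line along which they close (so a half turn about z gives the same grasp; the last joint's range is limited). The gripper opens to 85 mm and grips with 20 to 120 N. Pads are 22 mm wide; open, the fingers measure 114 mm over their backs; the gripper's body (76 mm by 85 mm) begins 54 mm behind the grasp point. The pads swing forward as they close: fully open they stand 13 mm farther back than shut.
Start: joints at [-0.972, 0.04, 0.085, 0, -1.615, -0.334], TCP at [0.157, -0.579, 0.231] pointing down, gripper open.
Joint ranges: [-2.56, 2.56], [-1.29, 2.01], [-1.08, 1.49], [-3.29, 1.98], [-2.81, -0.18], [-2.99, 2.99]. Speed limits (rad/s): [2.57, 2.57, 3.01, 3.14, 3.14, 3.14].

## Interface

Orientations are given as a unit quaternion [w, x, y, z].
In Python, from bench import get_state, snapshot, get_calibration, hand_in, grip_depth gives the robot as it stands. The module is installed in compiled form; this text tells all that it offers.
- The arm moves only by the tool carry_out, never from a script. Its argument "plan" is a list of rows, each an object with "dp": the shift along the tool's x, y, z normalised to -1 to 1, where 1 is 500 mm, a list of three; "rot": the turn, a rotation vector about the tool's x, y, z normalised to -1 to 1, where 1 is 90 degrees, a list of three. In form: [{"dp": [dx, dy, dz], "rot": [wx, wy, wz]}, ...]. A call has 1 to 12 rows; each row shifts and turns the commanded pose from where the row before left it, along the tool's axes as they then stand; what a row does not reach is not made up. A row lasts 1/12 s, in which the tool goes at most 41.7 mm and 7.16 degrees, less where a joint would pass 70% of its speed; a pose out of reach is approached as far as the arm can. A call with a number of a shift or a turn outside -1 to 1 is refused whole. A call with a gripper value outside its range is refused whole. "gripper" is the opening, from -1 (shut) to 1 (fully open), so that 0 is half open, set as the call begins (left out, the last holds). The fingers move at their own pace and stop on an object; "force" is the grip in N (left out, the last holds). Time passes only in rows, so rows that do not move let the fingers close. It gives the time, the measured TCP pose, the force, the opening and the grip force at its end, in the units of the state.
- get_state(): the state, without advancing time (a new reading comes with each control period).
- snapshot(name): name is "scene" or "top" or "wrist"; returns (picture, depth): 420x560x3 uint8, red, green, blue; 420x560 float32, m along the optical axis (not along the pixel's ray), 0 where there is no reading.
- get_calibration(name): a dict with "mtx" (3x3 intrinsics, pixels), "dist" ([k1, k2, p1, p2, k3] as OpenCV has them; the pictures are not rectified), "R" (3x3) and "t" (3): a world point X has camera coordinates R X + t; the wrist camera has in their place "tool_from_camera" (4x4, takes a point from camera to tool coordinates, whose origin is the TCP and whose axes are the flange's). Camera axes: x right, y down, z forward; pixel columns grow to the right and rows downward; lengths in m; the calibration is good to about 2 mm. A picture is of the moment at which its call begins: read the wrist's pose just before it. get_calibration takes no time and is no camera call.
- hand_in(): hands the job in; it is judged then, once.
The state is a dict: "time_s": time; "joint_pos": joint angles; "joint_velocities": joint speeds; "tau": joint torques, N m; "tool_pos": TCP position; "eef_rot": TCP orientation; "wrist_force": force on the tool from outside, world axes, zero at the start; "ft_torque": the same for the moment, N m; "grip_width": finger opening in m; "finger_force": force on a finger pad.
Only numpy, scipy, OpenCV 4.12 (cv2) and the standard library are available. Lean on these libraries where they do the work, as an engineer would, in place of code of your own. Each camera call takes 0.05 s, during which the arm holds its last target. There are 200 camera calls.

## Working session

There is one attempt and no reset: what is moved stays moved. The work goes in short steps, Python scripts to look and compute and a tool call to move; the robot and the scene stay as the last step left them, time stands still between calls to the robot, and variables do not carry over. Pictures are saved under pics/ and viewed, at most 14 in all, crops included, and the job is handed in when it is done.

Besides the shell and the picture viewer there is one more tool, called after "Emit:" in YAML: its name, and indented under it one key for each argument. carry_out: Moves the arm, as the interface text tells. Scaled input: -1 to 1 covers 500 mm each way for a shift and 90 degrees each way for a turn. Its arguments: {"type":"object","properties":{"plan":{"type":"array","items":{"type":"object","properties":{"dp":{"type":"array","items":{"type":"number"}},"rot":{"type":"array","items":{"type":"number"}}}}},"gripper":{"type":"number"},"force":{"type":"number"}},"required":["plan"]}

```bash
mkdir -p pics; cat > h.py <<'E'
import numpy as np, cv2
from bench import *
from scipy.spatial.transform import Rotation as Rn
def snap(name,fn=None):
    s=get_state(); im,d=snapshot(name)
    np.savez('last_%s.npz'%name,im=im,d=d,p=s['tool_pos'],q=s['eef_rot'])
    if fn: cv2.imwrite('pics/'+fn,im[:,:,::-1])
    return im,d
def T_cam(name,p=None,q=None):
    c=get_calibration(name)
    if name=='wrist':
        q=np.array(q);T=np.eye(4);T[:3,:3]=Rn.from_quat([q[1],q[2],q[3],q[0]]).as_matrix();T[:3,3]=p
        return T@np.array(c['tool_from_camera'])
    T=np.eye(4);R=np.array(c['R']);T[:3,:3]=R.T;T[:3,3]=-R.T@np.array(c['t']);return T
def ray(name,uv,p=None,q=None):
    c=get_calibration(name)
    n=cv2.undistortPoints(np.array(uv,float).reshape(-1,1,2),np.array(c['mtx']),np.array(c['dist'])).reshape(-1,2)
    T=T_cam(name,p,q); d=np.c_[n,np.ones(len(n))]@T[:3,:3].T
    return T[:3,3],d
def cloud(name,d,p=None,q=None):
    h,w=d.shape;u,v=np.meshgrid(np.arange(w),np.arange(h))
    o,r=ray(name,np.c_[u.ravel(),v.ravel()],p,q)
    P=o+r*d.ravel()[:,None];P[d.ravel()==0]=np.nan
    return P.reshape(h,w,3)
def onz(name,uv,z,p=None,q=None):
    o,r=ray(name,uv,p,q);return o+r*((z-o[2])/r[:,2])[:,None]
E
python3 - <<'E'
from h import *
print(get_state()); print(grip_depth)
im,d=snap('top','top0.png'); im2,d2=snap('scene','scene0.png')
for n in('top','scene'):
    print(n,T_cam(n).round(3).tolist())
c=get_calibration('wrist');print(np.round(c['tool_from_camera'],3).tolist(),np.round(c['mtx'],1).tolist())
E
```

```text
{'time_s': 0.0, 'joint_pos': array([-9.72305681e-01,  4.08002864e-02,  8.38054068e-02, -4.86219264e-04,
       -1.61546165e+00, -3.33730607e-01]), 'joint_velocities': array([ 2.24151495e-04, -1.39201987e-03,  1.47986369e-03,  9.98586332e-04,
        6.05838388e-06, -1.31308125e-04]), 'tau': array([-3.24706874e-03, -3.68205178e+01,  3.47416949e+01,  6.93246067e+00,
       -5.43192727e-03,  5.58939817e-06]), 'tool_pos': array([ 0.15703062, -0.57875475,  0.23027798]), 'eef_rot': array([-1.56092590e-04, -1.32004220e-01,  9.91248777e-01,  8.50699246e-04]), 'wrist_force': array([-0.33920793,  0.1281151 ,  0.56908149]), 'ft_torque': array([-0.03441762,  0.03940387, -0.01941535]), 'finger_force': 0.0, 'grip_width': 0.08527482684773897}
0.0187
top [[-0.001, -0.973, 0.231, 0.256], [-1.0, 0.002, 0.006, -0.212], [-0.007, -0.231, -0.973, 0.972], [0.0, 0.0, 0.0, 1.0]]
scene [[0.861, -0.249, 0.444, -0.079], [-0.509, -0.429, 0.746, -1.09], [0.005, -0.868, -0.496, 0.639], [0.0, 0.0, 0.0, 1.0]]
[[-0.001, -0.966, -0.257, 0.064], [1.0, -0.001, 0.0, -0.001], [-0.0, -0.257, 0.966, -0.143], [0.0, 0.0, 0.0, 1.0]] [[335.2, 0.0, 281.2], [0.0, 335.2, 210.6], [0.0, 0.0, 1.0]]
```

View pics/top0.png

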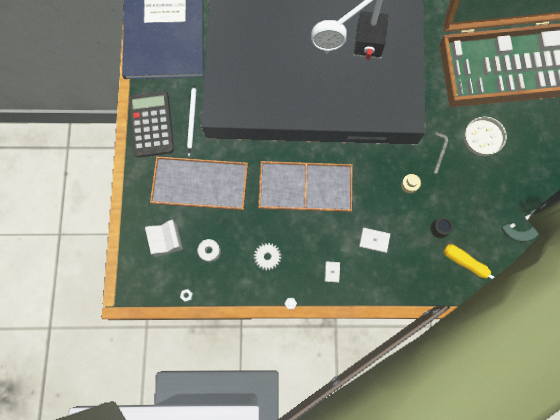

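View pics/scene0.png

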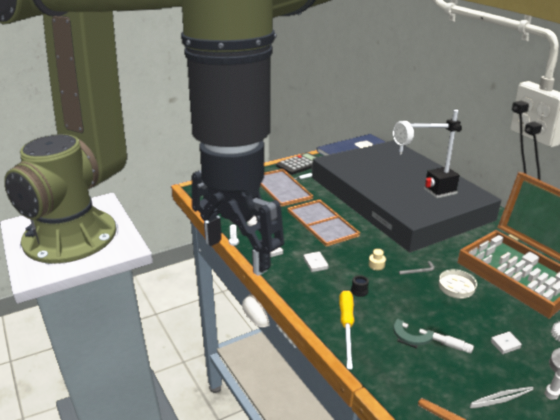

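The top view shows the divided tray (259–352, 162–210), plain tray (151–246, 157–208), vee block (162,238), bush (208,250), gear (267,256), small gauge block (332,272), large gauge block (375,240) and plug (411,183). The scene view shows the raised dark slab behind the trays. Next I'll measure from depth and from the top pixels.

```bash
python3 - <<'E'
from h import *
z=np.load('last_top.npz');P=cloud('top',z['d'])
print('bench z',np.nanmedian(P[280:300,200:260,2]))
B={'vee':(140,212,186,262),'bush':(192,236,226,266),'gear':(248,240,286,274),'small':(322,258,344,286),'large':(356,224,394,256),'plug':(398,170,426,196),'dtray':(254,156,358,216),'ptray':(146,152,250,214),'slab':(200,40,425,140),'slabfront':(200,120,425,145)}
for k,(a,b,c,d) in B.items():
    Q=P[b:d,a:c].reshape(-1,3);z=Q[:,2]
    m=(z>(0.005 if 'tray' not in k else 0.006))&(z<.1)
    if 'tray' in k: m&=z<.02
    Q=Q[m];r=cv2.minAreaRect((Q[:,:2]*1000).astype(np.float32))
    print(k,'n',len(Q),'rect',np.round(r[0],1),np.round(r[1],1),round(r[2],1),'z50/95 %.4f %.4f'%tuple(np.percentile(Q[:,2],[50,95])),'mean',(Q[:,:2].mean(0)*1000).round(1))
# ray check with picture pixels at known z
for n,uv,h in [('dtray',[(259,162),(352,163),(352,210),(259,209)],.01),('ptray',[(153,157),(247,162),(245,209),(151,204)],.01)]:
    print(n,(onz('top',uv,h)*1000).round(0).tolist())
E
```

```text
bench z -0.0006893986051415002
vee n 929 rect [435.7  13.3] [69.  72.2] 74.5 z50/95 0.0288 0.0367 mean [432.6  11.6]
bush n 354 rect [413.2 -69.5] [38.4 37.3] 23.8 z50/95 0.0216 0.0246 mean [412.6 -69.9]
gear n 449 rect [ 402.6 -173.3] [46.9 47.3] 90.0 z50/95 0.0119 0.0150 mean [ 402.5 -173.9]
small n 279 rect [ 375.3 -290.3] [25.3 34.7] 85.0 z50/95 0.0094 0.0123 mean [ 375.1 -290. ]
large n 532 rect [ 433.1 -367.9] [50.  35.7] 77.0 z50/95 0.0094 0.0124 mean [ 432.8 -367.6]
plug n 270 rect [ 536.8 -436.1] [31.  29.7] 60.3 z50/95 0.0207 0.0355 mean [ 534.9 -434.4]
dtray n 827 rect [ 535.  -243.9] [172.1  91.9] 87.5 z50/95 0.0086 0.0124 mean [ 534.9 -242.1]
ptray n 826 rect [547.2 -36.6] [191.9 101.2] 85.3 z50/95 0.0086 0.0123 mean [545.5 -39. ]
slab n 21426 rect [ 721.  -246.9] [423.3 207.1] 87.8 z50/95 0.0714 0.0743 mean [ 695.5 -255.3]
slabfront n 4772 rect [ 627.8 -254.5] [400.6  27.1] 89.0 z50/95 0.0682 0.0735 mean [ 623.9 -265.3]
dtray [[580.0, -157.0, 10.0], [578.0, -331.0, 10.0], [487.0, -329.0, 10.0], [490.0, -158.0, 10.0]]
ptray [[590.0, 42.0, 10.0], [580.0, -134.0, 10.0], [490.0, -132.0, 10.0], [499.0, 41.0, 10.0]]
```

Emit:
carry_out:
  plan:
    - {"dp": [-0.053,0.062,0],"rot": [0,0,0]}
    - {"dp": [-0.053,0.062,0],"rot": [0,0,0]}
    - {"dp": [-0.053,0.062,0],"rot": [0,0,0]}
    - {"dp": [-0.053,0.062,0],"rot": [0,0,0]}
    - {"dp": [-0.053,0.062,0],"rot": [0,0,0]}
    - {"dp": [-0.053,0.062,0],"rot": [0,0,0]}
    - {"dp": [-0.053,0.062,0],"rot": [0,0,0]}
    - {"dp": [-0.053,0.062,0],"rot": [0,0,0]}
    - {"dp": [-0.053,0.062,0],"rot": [0,0,0]}
    - {"dp": [-0.053,0.062,0],"rot": [0,0,0]}
    - {"dp": [-0.053,0.062,0],"rot": [0,0,0]}
    - {"dp": [-0.053,0.062,0],"rot": [0,0,0]}
  gripper: 1
  force: 40

```text
time_s: 1.1
tool_pos: [0.3668, -0.1348, 0.2313]
eef_rot: [0.0, -0.132, 0.991, 0.0]
wrist_force: [2.9, -0.1, 0.3]
grip_width: 0.0855
finger_force: 0.0
```

```bash
cat >> h.py <<'E'
def show(im,fn,box=None,s=1):
    if box: a,b,c,d=box; im=im[b:d,a:c]
    cv2.imwrite('pics/'+fn,cv2.resize(im[:,:,::-1],None,fx=s,fy=s,interpolation=cv2.INTER_CUBIC))
def go(x,y,zg,ang):
    """shift/turn (normalised) from the present pose to grasp point x,y,zg (m), tool y axis at world angle ang deg (mod 180)"""
    s=get_state();q=s['eef_rot'];R=Rn.from_quat([q[1],q[2],q[3],q[0]]).as_matrix();p=s['tool_pos']
    cur=np.degrees(np.arctan2(R[1,1],R[0,1]));da=(ang-cur+90)%180-90
    a=np.radians(cur+da);ty=np.array([np.cos(a),np.sin(a),0]);tz=np.array([0,0,-1.]);tx=np.cross(ty,tz)
    G=np.c_[tx,ty,tz];tgt=np.array([x,y,zg-grip_depth])
    rv=Rn.from_matrix(R.T@G).as_rotvec()
    print('t %.2f tcp %s j1 %.2f j6 %.2f w %.4f cur yaw %.1f F %s'%(s['time_s'],(p*1000).round(1),s['joint_pos'][0],s['joint_pos'][5],s['grip_width'],cur,np.round(s['wrist_force'],1)))
    print('  rot(norm)',(rv/(np.pi/2)).round(4),'deg',np.degrees(rv).round(2))
    print('  dp(norm) in PRESENT axes',(R.T@(tgt-p)/.5).round(4),' after-turn axes',(G.T@(tgt-p)/.5).round(4))
E
python3 - <<'E'
from h import *
im,d=snap('wrist','w0.png');go(.435,.013,.15,90)
E
```

```text
t 1.15 tcp [ 369.3 -129.3  230.5] j1 0.19 j6 -1.49 w 0.0854 cur yaw 105.6 F [ 2.3  2.6 -1.7]
  rot(norm) [0.0016 0.0007 0.1729] deg [ 0.15  0.06 15.56]
  dp(norm) in PRESENT axes [-0.2026  0.2384  0.1992]  after-turn axes [-0.1314  0.2846  0.1983]
```

View pics/w0.png

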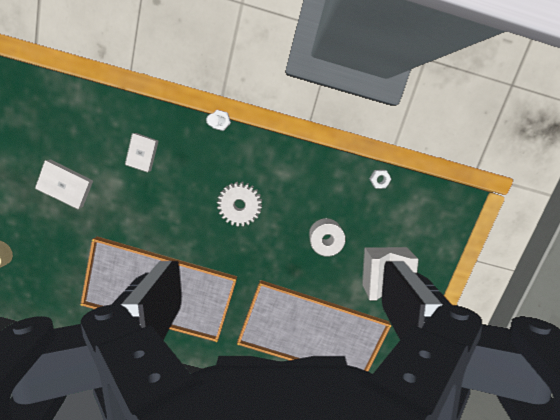

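The wrist view shows the vee block (390,272), partly behind a finger, the bush (328,238), gear (239,205), small gauge block (141,152), large gauge block (63,184) and both trays.

```bash
cat >> h.py <<'E'
def rect(Q,lo,hi,tag,ang=True):
    Q=Q.reshape(-1,3);Q=Q[np.isfinite(Q[:,2])];m=(Q[:,2]>lo)&(Q[:,2]<hi);Q=Q[m]
    r=cv2.minAreaRect((Q[:,:2]*1000).astype(np.float32))
    print(tag,'n',len(Q),np.round(r[0],1),np.round(r[1],1),round(r[2],1),'z50/95 %.4f %.4f'%tuple(np.percentile(Q[:,2],[50,95])),'mean',(Q[:,:2].mean(0)*1000).round(1));return Q
E
python3 - <<'E'
from h import *
z=np.load('last_wrist.npz');P=cloud('wrist',z['d'],z['p'],z['q'])
print('bench',np.nanmedian(P[200:230,60:120,2]))
B={'bush':(304,212,352,264,.005),'gear':(210,174,270,234,.007),'small':(118,126,164,178,.006),'large':(28,150,98,216,.006),'vee':(352,240,425,308,.006),'veetop':(352,240,425,308,.0325),'dtray':(75,230,240,300,.006),'ptray':(240,278,395,370,.006)}
for k,(a,b,c,d,lo) in B.items(): rect(P[b:d,a:c],lo,.013 if 'tray' in k else .045,k)
E
```

```text
bench -0.00030541290759938944
bush n 944 [413.8 -69.4] [37.4 37.4] 44.2 z50/95 0.0218 0.0232 mean [412.6 -70.5]
gear n 1164 [ 403.6 -173.9] [48.2 48. ] 45.1 z50/95 0.0121 0.0134 mean [ 402.9 -174.1]
small n 807 [ 375.8 -290.5] [25.6 35.3] 85.9 z50/95 0.0097 0.0110 mean [ 375.3 -290. ]
large n 1503 [ 433.4 -368.7] [51.  36.2] 76.9 z50/95 0.0096 0.0109 mean [ 432.6 -368. ]
vee n 1339 [435.4  11.5] [50.5 51.1] 16.1 z50/95 0.0290 0.0357 mean [ 4.284e+02 -4.000e-01]
veetop n 507 [435.6  11.6] [50.1 50.8] 15.7 z50/95 0.0348 0.0360 mean [434.1  -0.6]
dtray n 777 [ 531.5 -244.5] [172.4  83.7] 88.0 z50/95 0.0094 0.0110 mean [ 504.  -264.3]
ptray n 1005 [520.1 -48.1] [126.7 182.2] 5.9 z50/95 0.0094 0.0109 mean [527.4 -54. ]
```

Emit:
carry_out:
  plan:
    - {"dp": [-0.035,0.048,0],"rot": [0,0,0]}
    - {"dp": [-0.035,0.048,0],"rot": [0,0,0]}
    - {"dp": [-0.035,0.048,0],"rot": [0,0,0]}
    - {"dp": [-0.01,0.048,0],"rot": [0,0,0]}
    - {"dp": [0,0.046,0],"rot": [0,0,0]}

```text
time_s: 1.57
tool_pos: [0.3909, -0.0054, 0.2304]
eef_rot: [-0.001, -0.132, 0.991, -0.0]
wrist_force: [0.6, 0.7, -0.0]
grip_width: 0.0856
finger_force: 0.0
```

```bash
python3 - <<'E'
from h import *
im,d=snap('wrist','w1.png');go(.435,.013,.15,90)
show(im,'w1c.png',(200,150,480,360),2.5)
E
```

```text
t 1.62 tcp [390.2  -3.2 230.6] j1 0.52 j6 -1.82 w 0.0853 cur yaw 105.3 F [1.1 3.8 1.1]
  rot(norm) [ 0.0008 -0.0008  0.1699] deg [ 0.07 -0.07 15.29]
  dp(norm) in PRESENT axes [-0.0951  0.0073  0.1985]  after-turn axes [-0.0895  0.0323  0.1986]
```

View pics/w1c.png

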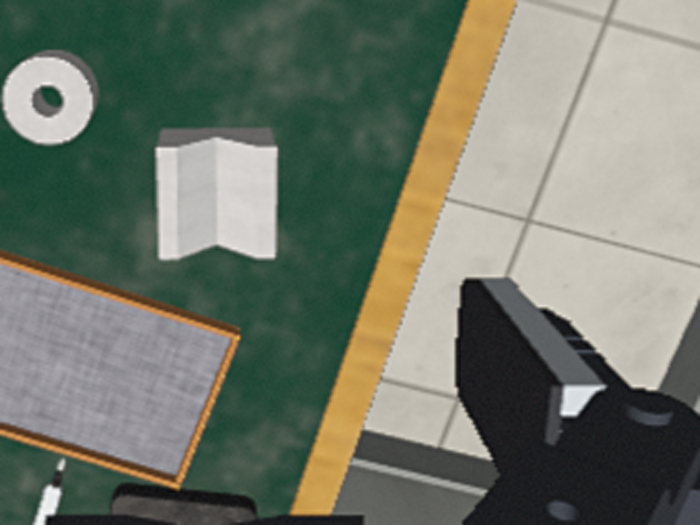

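The crop shows the vee block's groove running along image vertical (crop column 217, between ridges at 158 and 277). That is world angle about 16°, so I grip it across 106°. Depth from both views agrees to about 1 mm.

Emit:
carry_out:
  plan:
    - {"dp": [-0.048,0.002,0.02],"rot": [0,0,-0.008]}
    - {"dp": [-0.047,0.002,0.06],"rot": [0,0,0]}
    - {"dp": [0,0,0.08],"rot": [0,0,0]}
    - {"dp": [0,0,0.08],"rot": [0,0,0]}
    - {"dp": [0,0,0.08],"rot": [0,0,0]}
    - {"dp": [0,0,0.05],"rot": [0,0,0]}
    - {"dp": [0,0,0.03],"rot": [0,0,0]}
    - {"dp": [0,0,0.02],"rot": [0,0,0]}
    - {"dp": [0,0,0.01],"rot": [0,0,0]}
    - {"dp": [0,0,0],"rot": [0,0,0]}

```text
time_s: 2.45
tool_pos: [0.4359, 0.0076, 0.0158]
eef_rot: [-0.001, -0.138, 0.99, -0.0]
wrist_force: [-0.9, -0.2, 0.7]
grip_width: 0.0855
finger_force: 0.0
```

```bash
python3 - <<'E'
from h import *
go(.4355,.0116,.029,106)
E
```

```text
t 2.45 tcp [435.9   7.6  15.8] j1 0.48 j6 -1.78 w 0.0855 cur yaw 105.9 F [-0.9 -0.2  0.7]
  rot(norm) [-0.     -0.0007 -0.0013] deg [-0.   -0.06 -0.11]
  dp(norm) in PRESENT axes [-0.0015  0.0079  0.011 ]  after-turn axes [-0.0015  0.0079  0.011 ]
```

Emit:
carry_out:
  plan:
    - {"dp": [-0.001,0.008,0.011],"rot": [0,0,0]}
    - {"dp": [0,0,0],"rot": [0,0,0]}

```text
time_s: 2.62
tool_pos: [0.4359, 0.0124, 0.0111]
eef_rot: [0.0, -0.138, 0.99, 0.0]
wrist_force: [-1.5, 0.1, -0.4]
grip_width: 0.0851
finger_force: 0.0
```

Emit:
carry_out:
  plan:
    - {"dp": [0,0,0],"rot": [0,0,0]}
    - {"dp": [0,0,0],"rot": [0,0,0]}
    - {"dp": [0,0,0],"rot": [0,0,0]}
    - {"dp": [0,0,0],"rot": [0,0,0]}
    - {"dp": [0,0,0],"rot": [0,0,0]}
    - {"dp": [0,0,0],"rot": [0,0,0]}
  gripper: -1
  force: 60

```text
time_s: 3.12
tool_pos: [0.4361, 0.012, 0.0117]
eef_rot: [0.001, -0.138, 0.99, 0.0]
wrist_force: [-1.1, 1.7, 4.7]
grip_width: 0.0491
finger_force: 65.1
```

```bash
python3 - <<'E'
from h import *
go(.535,-.202,.08,88)
# tray fits from wrist+top edges
z=np.load('last_top.npz');P=cloud('top',z['d'])
for k,(a,b,c,d) in {'dtray':(256,158,356,214),'ptray':(148,154,250,213)}.items():
    Q=P[b:d,a:c].reshape(-1,3);Q=Q[(Q[:,2]>.0065)&(Q[:,2]<.013)];print(k,Q[:,:2].min(0),Q[:,:2].max(0))
    c0=np.array([.535,-.244] if k[0]=='d' else [.54,-.046]);Q=Q[(abs(Q[:,0]-c0[0])<.056)&(abs(Q[:,1]-c0[1])<.096)]
    r=cv2.minAreaRect((Q[:,:2]*1000).astype(np.float32));print(r)
E
```

```text
t 3.12 tcp [436.1  12.   11.7] j1 0.49 j6 -1.79 w 0.0491 cur yaw 105.9 F [-1.1  1.7  4.7]
  rot(norm) [0.0003 0.001  0.1989] deg [ 0.03  0.09 17.9 ]
  dp(norm) in PRESENT axes [-0.073  -0.4658 -0.0992]  after-turn axes [-0.2125 -0.4209 -0.0992]
dtray [ 0.48661087 -0.33140204] [ 0.58281343 -0.15746773]
((535.031982421875, -244.1048126220703), (171.8355712890625, 91.44757843017578), 87.66934967041016)
ptray [ 0.49035398 -0.13447377] [0.59744007 0.0506139 ]
((542.4905395507812, -39.42699432373047), (185.5922088623047, 92.03214263916016), 85.29157257080078)
```

Emit:
carry_out:
  plan:
    - {"dp": [0,0,-0.05],"rot": [0,0,0]}
    - {"dp": [0,0,-0.06],"rot": [0,0,0.067]}
    - {"dp": [0,0,-0.05],"rot": [0,0,0.067]}
    - {"dp": [0,0,0],"rot": [0,0,0.067]}
    - {"dp": [-0.03,-0.05,0],"rot": [0,0,0]}
    - {"dp": [-0.037,-0.07,0],"rot": [0,0,0]}
    - {"dp": [-0.037,-0.07,0],"rot": [0,0,0]}
    - {"dp": [-0.037,-0.07,0],"rot": [0,0,0]}
    - {"dp": [-0.037,-0.07,0],"rot": [0,0,0]}
    - {"dp": [-0.03,-0.06,0],"rot": [0,0,0]}
    - {"dp": [-0.01,-0.03,0],"rot": [0,0,0]}
    - {"dp": [0,0,0],"rot": [0,0,0]}

```text
time_s: 4.12
tool_pos: [0.5355, -0.2053, 0.088]
eef_rot: [-0.002, 0.021, 1.0, 0.0]
wrist_force: [-0.7, 0.9, -4.4]
grip_width: 0.0487
finger_force: 64.5
```

```bash
python3 - <<'E'
from h import *
im,d=snap('wrist','w2.png');go(.5367,-.2021,.033,87.7)
E
```

```text
t 4.17 tcp [ 535.3 -203.7   88.2] j1 -0.01 j6 -1.60 w 0.0487 cur yaw 87.6 F [-0.3  0.4 -4.3]
  rot(norm) [ 0.0005 -0.0029 -0.001 ] deg [ 0.05 -0.27 -0.09]
  dp(norm) in PRESENT axes [-0.0034  0.0032  0.1477]  after-turn axes [-0.0027  0.0033  0.1477]
```

View pics/w2.png

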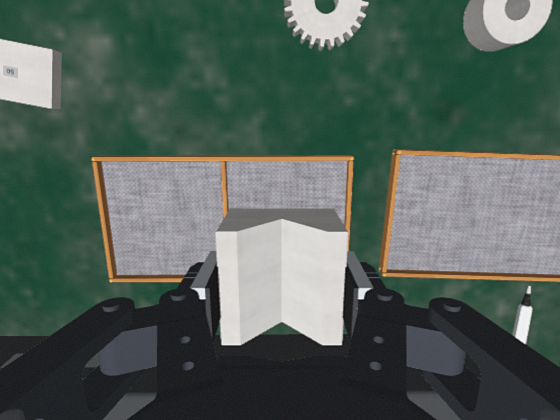

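The vee block is held level above the right-hand compartment. In pixels, that tray's near corners are (94,158) and (352,157) and the divider is at 224.

```bash
python3 - <<'E'
from h import *
z=np.load('last_wrist.npz')
print((onz('wrist',[(94,158),(352,157),(224,158),(112,281),(396,152),(383,273)],.010,z['p'],z['q'])*1000).round(1).tolist())
P=cloud('wrist',z['d'],z['p'],z['q'])
rect(P[150:290,85:215],.0065,.0125,'dtrayL');print('floor',np.nanmedian(P[180:260,125:200,2]))
E
```

```text
[[488.9, -326.9, 10.0], [495.6, -157.9, 10.0], [492.6, -241.7, 10.0], [577.0, -330.2, 10.0], [493.5, -129.2, 10.0], [579.2, -134.8, 10.0]]
dtrayL n 1768 [ 534.2 -290.5] [80.9 90.3] 87.4 z50/95 0.0098 0.0111 mean [ 527.3 -309.3]
floor 0.003552472846014454
```

Emit:
carry_out:
  plan:
    - {"dp": [-0.003,0.003,0.06],"rot": [0,0,0]}
    - {"dp": [0,0,0.05],"rot": [0,0,0]}
    - {"dp": [0,0,0.015],"rot": [0,0,0]}
    - {"dp": [0,0,0],"rot": [0,0,0]}

```text
time_s: 4.5
tool_pos: [0.5354, -0.1998, 0.0247]
eef_rot: [-0.003, 0.019, 1.0, 0.001]
wrist_force: [-0.4, -1.3, -3.7]
grip_width: 0.0488
finger_force: 64.3
```

```bash
python3 - <<'E'
from h import *
go(.5367,-.2021,.0337,87.7)
E
```

```text
t 4.50 tcp [ 535.4 -199.8   24.7] j1 -0.01 j6 -1.60 w 0.0488 cur yaw 87.8 F [-0.4 -1.3 -3.7]
  rot(norm) [ 0.0007 -0.0044  0.0014] deg [ 0.06 -0.39  0.12]
  dp(norm) in PRESENT axes [-0.0029 -0.0045  0.0194]  after-turn axes [-0.0028 -0.0045  0.0195]
```

Emit:
carry_out:
  plan:
    - {"dp": [-0.002,-0.004,0.012],"rot": [0,-0.003,0]}
    - {"dp": [0,0,0.007],"rot": [0,0,0]}
    - {"dp": [0,0,0],"rot": [0,0,0]}
    - {"dp": [0,0,0],"rot": [0,0,0]}

```text
time_s: 4.83
tool_pos: [0.5394, -0.2029, 0.0197]
eef_rot: [0.003, 0.019, 1.0, -0.0]
wrist_force: [0.2, -0.0, -3.4]
grip_width: 0.0484
finger_force: 64.5
```

Emit:
carry_out:
  plan:
    - {"dp": [0,0,0],"rot": [0,0,0]}
    - {"dp": [0,0,0],"rot": [0,0,0]}

```text
time_s: 5.0
tool_pos: [0.5393, -0.2029, 0.0195]
eef_rot: [0.003, 0.019, 1.0, -0.0]
wrist_force: [-0.1, 0.5, -3.7]
grip_width: 0.049
finger_force: 64.5
```

```bash
python3 - <<'E'
from h import *
go(.5367,-.2021,.0337,87.7);im,d=snap('wrist');go(.5367,-.2021,.0337,87.7)
E
```

```text
t 5.00 tcp [ 539.3 -202.9   19.5] j1 -0.01 j6 -1.60 w 0.0490 cur yaw 87.8 F [-0.1  0.5 -3.7]
  rot(norm) [-0.      0.0037  0.0012] deg [-0.    0.33  0.1 ]
  dp(norm) in PRESENT axes [0.0054 0.0015 0.0091]  after-turn axes [0.0053 0.0015 0.0091]
t 5.05 tcp [ 539.2 -202.9   19.4] j1 -0.01 j6 -1.60 w 0.0488 cur yaw 87.8 F [-0.6  0.2 -3.6]
  rot(norm) [0.     0.0035 0.0011] deg [0.   0.32 0.1 ]
  dp(norm) in PRESENT axes [0.0051 0.0014 0.0087]  after-turn axes [0.0051 0.0014 0.0087]
```

Emit:
carry_out:
  plan:
    - {"dp": [0.004,0.001,0.004],"rot": [0,0.002,0]}
    - {"dp": [0,0,0.004],"rot": [0,0,0]}
    - {"dp": [0,0,0],"rot": [0,0,0]}
    - {"dp": [0,0,0],"rot": [0,0,0]}

```text
time_s: 5.38
tool_pos: [0.537, -0.2023, 0.0148]
eef_rot: [0.001, 0.019, 1.0, -0.0]
wrist_force: [1.0, 1.2, -2.3]
grip_width: 0.0489
finger_force: 64.6
```

```bash
python3 - <<'E'
from h import *
go(.5367,-.2021,.0337,87.7)
E
```

```text
t 5.38 tcp [ 537.  -202.3   14.8] j1 -0.01 j6 -1.60 w 0.0489 cur yaw 87.8 F [ 1.   1.2 -2.3]
  rot(norm) [0.     0.001  0.0012] deg [0.   0.09 0.11]
  dp(norm) in PRESENT axes [ 0.0006  0.0004 -0.0005]  after-turn axes [ 0.0006  0.0004 -0.0005]
```

Emit:
carry_out:
  plan:
    - {"dp": [0,0,0],"rot": [0,0,0]}
    - {"dp": [0,0,0],"rot": [0,0,0]}
    - {"dp": [0,0,0],"rot": [0,0,0]}
    - {"dp": [0,0,0],"rot": [0,0,0]}
    - {"dp": [0,0,-0.03],"rot": [0,0,0]}
    - {"dp": [0,0,-0.08],"rot": [0,0,0]}
    - {"dp": [0,0,-0.08],"rot": [0,0,0]}
    - {"dp": [0.039,-0.068,-0.02],"rot": [0,0,0]}
    - {"dp": [0.039,-0.068,0],"rot": [0,0,0]}
    - {"dp": [0.039,-0.068,0],"rot": [0,0,0]}
    - {"dp": [0.039,-0.068,0],"rot": [0,0,0]}
    - {"dp": [0.039,-0.068,0],"rot": [0,0,0]}
  gripper: 1

```text
time_s: 6.38
tool_pos: [0.4319, -0.3698, 0.1203]
eef_rot: [0.001, 0.019, 1.0, -0.0]
wrist_force: [0.8, -0.9, -0.8]
grip_width: 0.0856
finger_force: 0.0
```

Emit:
carry_out:
  plan:
    - {"dp": [0,0,0],"rot": [0,0,-0.079]}
    - {"dp": [0,0,0],"rot": [0,0,-0.079]}
    - {"dp": [0,0,0],"rot": [0,0,-0.079]}
    - {"dp": [0,0,0],"rot": [0,0,-0.079]}
    - {"dp": [0,0,0],"rot": [0,0,-0.079]}
    - {"dp": [0,0,0],"rot": [0,0,-0.079]}
    - {"dp": [0,0,0],"rot": [0,0,-0.079]}
    - {"dp": [0,0,0],"rot": [0,0,-0.079]}
    - {"dp": [0,0,0],"rot": [0,0,-0.079]}
    - {"dp": [0,0,0],"rot": [0,0,-0.079]}
    - {"dp": [0,0,0],"rot": [0,0,-0.079]}
    - {"dp": [0,0,0],"rot": [0,0,0]}

```text
time_s: 7.38
tool_pos: [0.4329, -0.3685, 0.1199]
eef_rot: [0.001, -0.618, 0.787, -0.001]
wrist_force: [-0.1, -0.7, 0.3]
grip_width: 0.0854
finger_force: 0.0
```

```bash
python3 - <<'E'
from h import *
im,d=snap('wrist','w3.png');go(.4333,-.3684,.0187,167)
E
```

```text
t 7.43 tcp [ 432.9 -368.5  119.9] j1 -0.35 j6 0.11 w 0.0852 cur yaw 165.9 F [-0.3 -0.1  1. ]
  rot(norm) [-0.0012  0.0001 -0.0124] deg [-0.11  0.01 -1.12]
  dp(norm) in PRESENT axes [-3.000e-04 -2.000e-04  2.397e-01]  after-turn axes [-0.0004 -0.0007  0.2397]
```

View pics/w3.png

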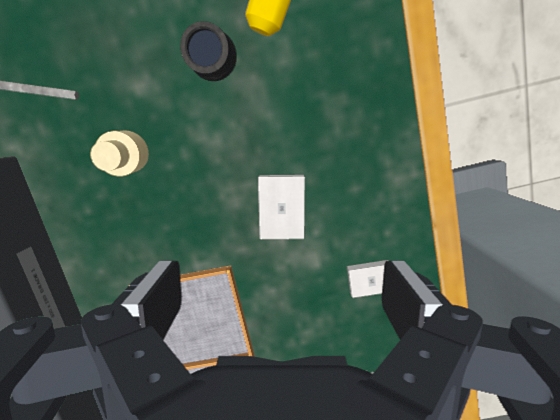

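The large gauge block is at (282,208), square to the fingers. The plug is at (118,153) and the small gauge block at (370,281).

```bash
python3 - <<'E'
from h import *
z=np.load('last_wrist.npz');P=cloud('wrist',z['d'],z['p'],z['q'])
rect(P[165:250,245:318],.006,.02,'large');rect(P[120:185,80:160],.005,.05,'plug');rect(P[120:185,80:160],.029,.05,'boss')
print('bench',np.nanmedian(P[250:300,260:330,2]), (onz('wrist',[(259,175),(304,175),(304,239),(259,239)],.01,z['p'],z['q'])*1000).round(1).tolist())
go(.4333,-.3684,.0187,167)
E
```

```text
large n 2803 [ 433.9 -368.9] [50.5 34.9] 76.4 z50/95 0.0098 0.0110 mean [ 433.7 -369.8]
plug n 1923 [ 537.1 -438.9] [28.6 31.6] 0.7 z50/95 0.0206 0.0349 mean [ 534.4 -439. ]
boss n 778 [ 539.3 -438.9] [20.2 20. ] 11.1 z50/95 0.0340 0.0351 mean [ 538.4 -439. ]
bench -0.00015562016609155238 [[444.2, -398.2, 10.0], [411.0, -390.1, 10.0], [422.4, -339.9, 10.0], [457.4, -348.4, 10.0]]
t 7.43 tcp [ 432.9 -368.5  119.9] j1 -0.35 j6 0.11 w 0.0852 cur yaw 165.9 F [-0.3 -0.1  1. ]
  rot(norm) [-0.0012  0.0001 -0.0124] deg [-0.11  0.01 -1.12]
  dp(norm) in PRESENT axes [-3.000e-04 -2.000e-04  2.397e-01]  after-turn axes [-0.0004 -0.0007  0.2397]
```

Emit:
carry_out:
  plan:
    - {"dp": [0,0.001,0.08],"rot": [0,0,-0.006]}
    - {"dp": [0,0.001,0.08],"rot": [0,0,0]}
    - {"dp": [0,0,0.045],"rot": [0,0,0]}
    - {"dp": [0,0,0.02],"rot": [0,0,0]}
    - {"dp": [0,0,0],"rot": [0,0,0]}
    - {"dp": [0,0,0],"rot": [0,0,0]}
    - {"dp": [0,0,0],"rot": [0,0,0]}
  gripper: 0.3

```text
time_s: 8.02
tool_pos: [0.4335, -0.3691, 0.0097]
eef_rot: [0.001, -0.619, 0.785, -0.002]
wrist_force: [0.9, -0.5, -0.2]
grip_width: 0.0553
finger_force: 0.0
```

```bash
python3 - <<'E'
from h import *
go(.4337,-.3690,.0192,166.5)
E
```

```text
t 8.02 tcp [ 433.5 -369.1    9.7] j1 -0.35 j6 0.12 w 0.0553 cur yaw 166.5 F [ 0.9 -0.5 -0.2]
  rot(norm) [-0.0032 -0.0007  0.0001] deg [-0.28 -0.06  0.01]
  dp(norm) in PRESENT axes [-0.0004 -0.0003  0.0184]  after-turn axes [-0.0003 -0.0004  0.0184]
```

Emit:
carry_out:
  plan:
    - {"dp": [0,0,0.01],"rot": [0,0,0]}
    - {"dp": [0,0,0.006],"rot": [0,0,0]}
    - {"dp": [0,0,0],"rot": [0,0,0]}
    - {"dp": [0,0,0],"rot": [0,0,0]}

```text
time_s: 8.35
tool_pos: [0.432, -0.3682, -0.0008]
eef_rot: [0.001, -0.619, 0.785, -0.0]
wrist_force: [-0.2, -0.8, 0.6]
grip_width: 0.0555
finger_force: 0.0
```

Emit:
carry_out:
  plan:
    - {"dp": [0,0,0],"rot": [0,0,0]}
    - {"dp": [0,0,0],"rot": [0,0,0]}
    - {"dp": [0,0,0],"rot": [0,0,0]}
    - {"dp": [0,0,0],"rot": [0,0,0]}
    - {"dp": [0,0,0],"rot": [0,0,0]}
  gripper: -1

```text
time_s: 8.77
tool_pos: [0.4324, -0.3684, -0.0003]
eef_rot: [0.001, -0.62, 0.785, -0.001]
wrist_force: [-0.6, 1.0, 4.0]
grip_width: 0.0332
finger_force: 61.0
```

Emit:
carry_out:
  plan:
    - {"dp": [0,0,-0.03],"rot": [0,0,0]}
    - {"dp": [0,0,-0.07],"rot": [0,0,-0.063]}
    - {"dp": [0,0,-0.06],"rot": [0,0,-0.063]}
    - {"dp": [-0.043,-0.048,0],"rot": [0,0,0]}
    - {"dp": [-0.043,-0.049,0],"rot": [0,0,0]}
    - {"dp": [-0.043,-0.049,0],"rot": [0,0,0]}
    - {"dp": [-0.03,-0.035,0],"rot": [0,0,0]}
    - {"dp": [-0.013,-0.014,0],"rot": [0,0,0]}
    - {"dp": [0,0,0],"rot": [0,0,0]}
    - {"dp": [0,0,0],"rot": [0,0,0]}

```text
time_s: 9.6
tool_pos: [0.5321, -0.2856, 0.0784]
eef_rot: [0.0, -0.694, 0.72, 0.0]
wrist_force: [-0.4, 0.1, -0.5]
grip_width: 0.033
finger_force: 60.5
```

```bash
python3 - <<'E'
from h import *
im,d=snap('wrist','w4.png');go(.5333,-.2861,.0227,177.7)
z=np.load('last_wrist.npz');P=cloud('wrist',z['d'],z['p'],z['q'])
E
```

```text
t 9.65 tcp [ 531.8 -286.1   78.7] j1 -0.16 j6 0.13 w 0.0332 cur yaw 177.9 F [-0.2 -1.3 -1.9]
  rot(norm) [-0.0002  0.0002  0.002 ] deg [-0.02  0.02  0.18]
  dp(norm) in PRESENT axes [-0.     -0.0029  0.1493]  after-turn axes [-1.000e-04 -3.000e-03  1.493e-01]
```

View pics/w4.png

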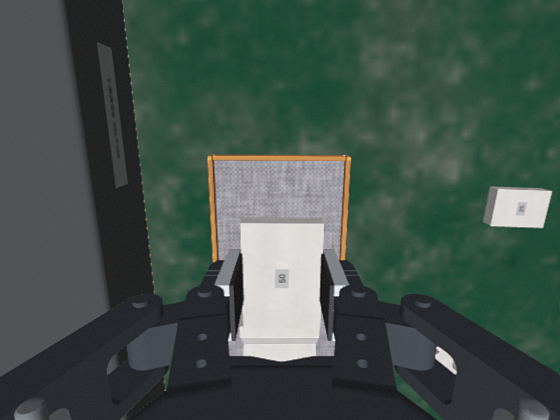

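The large block hangs flat and centred between the compartment's side walls, at columns 212 and 348.

Emit:
carry_out:
  plan:
    - {"dp": [0,-0.002,0.06],"rot": [0,0,0]}
    - {"dp": [0,-0.001,0.05],"rot": [0,0,0]}
    - {"dp": [0,0,0.02],"rot": [0,0,0]}
    - {"dp": [0,0,0.008],"rot": [0,0,0]}
    - {"dp": [0,0,0],"rot": [0,0,0]}
    - {"dp": [0,0,0],"rot": [0,0,0]}

```text
time_s: 10.15
tool_pos: [0.5346, -0.2867, 0.0118]
eef_rot: [0.001, -0.694, 0.72, -0.001]
wrist_force: [0.4, 0.2, -0.2]
grip_width: 0.0334
finger_force: 60.5
```

```bash
python3 - <<'E'
from h import *
go(.5333,-.2861,.0219,177.7)
E
```

```text
t 10.15 tcp [ 534.6 -286.7   11.8] j1 -0.16 j6 0.12 w 0.0334 cur yaw 177.9 F [ 0.4  0.2 -0.2]
  rot(norm) [-0.002  -0.0006  0.002 ] deg [-0.18 -0.06  0.18]
  dp(norm) in PRESENT axes [-0.0011  0.0027  0.0172]  after-turn axes [-0.0011  0.0026  0.0172]
```

Emit:
carry_out:
  plan:
    - {"dp": [-0.001,0.002,0.009],"rot": [0,0,0]}
    - {"dp": [0,0,0.005],"rot": [0,0,0]}
    - {"dp": [0,0,0],"rot": [0,0,0]}
    - {"dp": [0,0,0],"rot": [0,0,0]}

```text
time_s: 10.48
tool_pos: [0.5332, -0.2853, 0.0035]
eef_rot: [0.001, -0.694, 0.72, -0.001]
wrist_force: [0.3, -0.0, -0.9]
grip_width: 0.0331
finger_force: 60.5
```

```bash
python3 - <<'E'
from h import *
go(.5333,-.2861,.0219,177.7)
E
```

```text
t 10.48 tcp [ 533.2 -285.3    3.5] j1 -0.16 j6 0.12 w 0.0331 cur yaw 177.9 F [ 0.3 -0.  -0.9]
  rot(norm) [-0.0011  0.      0.0022] deg [-0.1  0.   0.2]
  dp(norm) in PRESENT axes [ 0.0015 -0.0002  0.0006]  after-turn axes [ 0.0015 -0.0002  0.0006]
```

Emit:
carry_out:
  plan:
    - {"dp": [0,0,0.001],"rot": [0,0,0]}
    - {"dp": [0,0,0],"rot": [0,0,0]}
    - {"dp": [0,0,0],"rot": [0,0,0]}
    - {"dp": [0,0,0],"rot": [0,0,0]}
    - {"dp": [0,0,-0.03],"rot": [0,0,0]}
    - {"dp": [0,0,-0.07],"rot": [0,0,0]}
    - {"dp": [0,0,-0.07],"rot": [0,0,0]}
  gripper: 0.1

```text
time_s: 11.07
tool_pos: [0.5319, -0.2851, 0.0872]
eef_rot: [-0.001, -0.694, 0.72, 0.001]
wrist_force: [1.2, -1.3, 1.7]
grip_width: 0.0473
finger_force: 0.0
```

Emit:
carry_out:
  plan:
    - {"dp": [0.005,0.079,0],"rot": [0,0,0]}
    - {"dp": [0.005,0.079,0],"rot": [0,0,0]}
    - {"dp": [0.005,0.079,0],"rot": [0,0,0]}
    - {"dp": [0.006,0.078,0],"rot": [0,0,0.027]}
    - {"dp": [0,0,0],"rot": [0,0,0]}
    - {"dp": [0,0,0],"rot": [0,0,0]}
  gripper: 0.4

```text
time_s: 11.57
tool_pos: [0.3743, -0.2904, 0.0885]
eef_rot: [0.001, -0.678, 0.735, -0.002]
wrist_force: [0.5, -0.3, -0.8]
grip_width: 0.0599
finger_force: 0.0
```

```bash
python3 - <<'E'
from h import *
im,d=snap('wrist','w5.png');go(.3755,-.2903,.0192,175.5)
z=np.load('last_wrist.npz');P=cloud('wrist',z['d'],z['p'],z['q'])
c=get_calibration('wrist')
Q=P.reshape(-1,3);m=(abs(Q[:,0]-.3755)<.03)&(abs(Q[:,1]+.2903)<.03);rect(Q[m],.006,.02,'small')
E
```

```text
t 11.62 tcp [ 375.3 -290.3   88.4] j1 -0.23 j6 0.15 w 0.0597 cur yaw 175.4 F [-0.1 -1.2  0.6]
  rot(norm) [-0.0024 -0.0002 -0.0007] deg [-0.22 -0.02 -0.06]
  dp(norm) in PRESENT axes [-0.0002  0.0003  0.1758]  after-turn axes [-1.000e-04 -4.000e-04  1.758e-01]
small n 1817 [ 376.3 -291.1] [25.2 34.8] 85.7 z50/95 0.0099 0.0109 mean [ 376.2 -291.5]
```

View pics/w5.png

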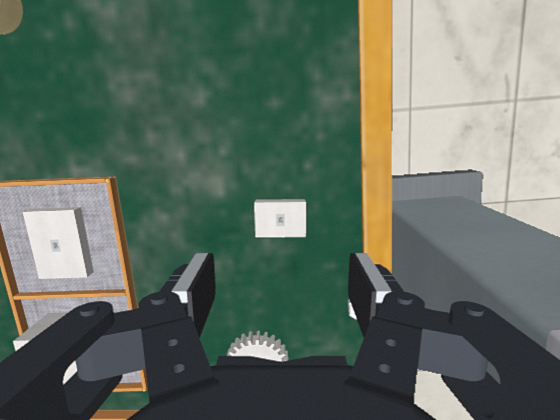

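The small block is at (280,218), centred between the fingers. The large block lies flat in its compartment at (57,245).

Emit:
carry_out:
  plan:
    - {"dp": [0.001,-0.002,0.07],"rot": [0,0,0]}
    - {"dp": [0.001,0,0.06],"rot": [0,0,0]}
    - {"dp": [0,0,0.025],"rot": [0,0,0]}
    - {"dp": [0,0,0],"rot": [0,0,0]}
    - {"dp": [0,0,0],"rot": [0,0,0]}

```text
time_s: 12.03
tool_pos: [0.3767, -0.2912, 0.0098]
eef_rot: [-0.0, -0.679, 0.734, 0.0]
wrist_force: [0.4, -0.4, 1.0]
grip_width: 0.0598
finger_force: 0.0
```

```bash
python3 - <<'E'
from h import *
z=np.load('last_wrist.npz');P=cloud('wrist',z['d'],z['p'],z['q']);Q=P.reshape(-1,3)
m=(abs(Q[:,0]-.533)<.034)&(abs(Q[:,1]+.286)<.034);rect(Q[m],.0085,.02,'large placed')
m=(abs(Q[:,0]-.533)<.034)&(abs(Q[:,1]+.286)<.034);rect(Q[m],.0115,.02,'large placed top')
go(.3762,-.2912,.0192,175.5)
E
```

```text
large placed n 3652 [ 533.7 -285.8] [50.6 37. ] 87.2 z50/95 0.0125 0.0136 mean [ 532.6 -286.9]
large placed top n 3310 [ 533.5 -285.8] [50.5 36.7] 87.2 z50/95 0.0126 0.0136 mean [ 533.4 -286.5]
t 12.03 tcp [ 376.7 -291.2    9.8] j1 -0.23 j6 0.15 w 0.0598 cur yaw 175.5 F [ 0.4 -0.4  1. ]
  rot(norm) [ 0.0002 -0.0001  0.0001] deg [ 0.02 -0.01  0.01]
  dp(norm) in PRESENT axes [0.0001 0.001  0.0186]  after-turn axes [0.0001 0.001  0.0186]
```

Emit:
carry_out:
  plan:
    - {"dp": [0,0.001,0.01],"rot": [0,0,0]}
    - {"dp": [0,0,0.005],"rot": [0,0,0]}
    - {"dp": [0,0,0],"rot": [0,0,0]}
    - {"dp": [0,0,0],"rot": [0,0,0]}

```text
time_s: 12.37
tool_pos: [0.3762, -0.2912, 0.0031]
eef_rot: [0.001, -0.679, 0.735, -0.001]
wrist_force: [0.2, 0.1, 0.3]
grip_width: 0.0597
finger_force: 0.0
```

Emit:
carry_out:
  plan:
    - {"dp": [0,0,0],"rot": [0,0,0]}
    - {"dp": [0,0,0],"rot": [0,0,0]}
    - {"dp": [0,0,0],"rot": [0,0,0]}
    - {"dp": [0,0,0],"rot": [0,0,0]}
    - {"dp": [0,0,0],"rot": [0,0,0]}
  gripper: -1

```text
time_s: 12.78
tool_pos: [0.3763, -0.2914, 0.0033]
eef_rot: [0.001, -0.679, 0.734, -0.001]
wrist_force: [-0.7, 0.8, 5.9]
grip_width: 0.033
finger_force: 60.2
```

```bash
python3 - <<'E'
from h import *
go(.3762,-.2912,.0192,175.5)
E
```

```text
t 12.78 tcp [ 376.3 -291.4    3.3] j1 -0.23 j6 0.15 w 0.0330 cur yaw 175.5 F [-0.7  0.8  5.9]
  rot(norm) [-0.0017 -0.0003 -0.0003] deg [-0.15 -0.03 -0.03]
  dp(norm) in PRESENT axes [-0.0003  0.0002  0.0057]  after-turn axes [-0.0003  0.0001  0.0057]
```

Emit:
carry_out:
  plan:
    - {"dp": [0,0,-0.03],"rot": [0,0,0]}
    - {"dp": [0,0,-0.07],"rot": [0,0,-0.02]}
    - {"dp": [0,0,-0.05],"rot": [0,0,0]}
    - {"dp": [-0.006,-0.075,0],"rot": [0,0,0]}
    - {"dp": [-0.006,-0.079,0],"rot": [0,0,0]}
    - {"dp": [-0.006,-0.079,0],"rot": [0,0,0]}
    - {"dp": [-0.006,-0.06,0],"rot": [0,0,0]}
    - {"dp": [-0.002,-0.02,0.03],"rot": [0,0,0]}
    - {"dp": [0,0,0.04],"rot": [0,0,0]}
    - {"dp": [0,0,0],"rot": [0,0,0]}
    - {"dp": [0,0,0],"rot": [0,0,0]}

```text
time_s: 13.7
tool_pos: [0.5314, -0.2852, 0.0409]
eef_rot: [-0.001, -0.69, 0.724, 0.001]
wrist_force: [-0.6, -0.2, 1.0]
grip_width: 0.0326
finger_force: 59.9
```

```bash
python3 - <<'E'
from h import *
go(.5335,-.2860,.0353,177.3)
E
```

```text
t 13.70 tcp [ 531.4 -285.2   40.9] j1 -0.16 j6 0.11 w 0.0326 cur yaw 177.3 F [-0.6 -0.2  1. ]
  rot(norm) [ 0.0017  0.0006 -0.0005] deg [ 0.15  0.05 -0.04]
  dp(norm) in PRESENT axes [ 0.0013 -0.0045  0.0485]  after-turn axes [ 0.0013 -0.0044  0.0485]
```

Emit:
carry_out:
  plan:
    - {"dp": [0.001,-0.004,0.02],"rot": [0,0,0]}
    - {"dp": [0,0,0.015],"rot": [0,0,0]}
    - {"dp": [0,0,0.008],"rot": [0,0,0]}
    - {"dp": [0,0,0],"rot": [0,0,0]}
    - {"dp": [0,0,0],"rot": [0,0,0]}
    - {"dp": [0,0,0],"rot": [0,0,0]}

```text
time_s: 14.2
tool_pos: [0.5349, -0.2864, 0.0218]
eef_rot: [0.001, -0.69, 0.724, -0.001]
wrist_force: [-0.3, 0.2, -1.1]
grip_width: 0.0324
finger_force: 59.9
```

```bash
python3 - <<'E'
from h import *
go(.5335,-.2860,.0353,177.3)
E
```

```text
t 14.20 tcp [ 534.9 -286.4   21.8] j1 -0.16 j6 0.11 w 0.0324 cur yaw 177.3 F [-0.3  0.2 -1.1]
  rot(norm) [-0.0014 -0.0002 -0.0004] deg [-0.13 -0.02 -0.04]
  dp(norm) in PRESENT axes [-0.0006  0.0028  0.0105]  after-turn axes [-0.0006  0.0028  0.0105]
```

Emit:
carry_out:
  plan:
    - {"dp": [-0.001,0.002,0.005],"rot": [0,0,0]}
    - {"dp": [0,0,0.004],"rot": [0,0,0]}
    - {"dp": [0,0,0],"rot": [0,0,0]}
    - {"dp": [0,0,0],"rot": [0,0,0]}

```text
time_s: 14.53
tool_pos: [0.5336, -0.2856, 0.0166]
eef_rot: [0.001, -0.69, 0.724, -0.0]
wrist_force: [0.5, 0.5, -0.8]
grip_width: 0.0328
finger_force: 60.0
```

```bash
python3 - <<'E'
from h import *
go(.5335,-.2860,.0353,177.3)
E
```

```text
t 14.53 tcp [ 533.6 -285.6   16.6] j1 -0.16 j6 0.11 w 0.0328 cur yaw 177.3 F [ 0.5  0.5 -0.8]
  rot(norm) [-0.0008  0.0001 -0.0004] deg [-0.07  0.01 -0.04]
  dp(norm) in PRESENT axes [0.0008 0.0002 0.    ]  after-turn axes [0.0008 0.0002 0.    ]
```

Emit:
carry_out:
  plan:
    - {"dp": [0,0,0.001],"rot": [0,0,0]}
    - {"dp": [0,0,0],"rot": [0,0,0]}
    - {"dp": [0,0,0],"rot": [0,0,0]}
    - {"dp": [0,0,0],"rot": [0,0,0]}
    - {"dp": [0,0,-0.03],"rot": [0,0,0]}
    - {"dp": [0,0,-0.07],"rot": [0,0,0]}
    - {"dp": [0,0,-0.07],"rot": [0,0,0]}
    - {"dp": [0,0.07,0],"rot": [0,0,0]}
    - {"dp": [0,0.07,0],"rot": [0,0,0]}
    - {"dp": [0,0,0],"rot": [0,0,0]}
  gripper: 0.1

```text
time_s: 15.37
tool_pos: [0.4597, -0.282, 0.1014]
eef_rot: [0.001, -0.69, 0.724, -0.0]
wrist_force: [0.9, -1.1, -0.7]
grip_width: 0.0472
finger_force: 0.0
```

```bash
python3 - <<'E'
from h import *
im,d=snap('wrist','w6.png');go(.4033,-.1742,.1,86.7)
z=np.load('last_wrist.npz');P=cloud('wrist',z['d'],z['p'],z['q']);Q=P.reshape(-1,3)
m=(abs(Q[:,0]-.533)<.034)&(abs(Q[:,1]+.286)<.034);rect(Q[m],.0105,.0155,'large');rect(Q[m],.0205,.03,'small top')
m=(abs(Q[:,0]-.537)<.04)&(abs(Q[:,1]+.202)<.035);rect(Q[m],.035,.05,'vee top')
E
```

```text
t 15.42 tcp [ 461.8 -282.2  101.7] j1 -0.18 j6 0.13 w 0.0471 cur yaw 177.2 F [1.  0.3 1. ]
  rot(norm) [-0.0015 -0.0011 -0.9943] deg [ -0.13  -0.1  -89.48]
  dp(norm) in PRESENT axes [-0.2101  0.1274  0.0405]  after-turn axes [-0.1292 -0.209   0.0408]
large n 1615 [ 533.8 -285.7] [50.4 35.6] 87.5 z50/95 0.0127 0.0140 mean [ 532.4 -289.3]
small top n 1766 [ 534.2 -285.8] [25.  35.4] 87.3 z50/95 0.0222 0.0233 mean [ 534.  -286.1]
vee top n 37 [ 558.  -204.5] [51.6 10.3] 83.8 z50/95 0.0370 0.0389 mean [ 556.9 -217. ]
```

View pics/w6.png

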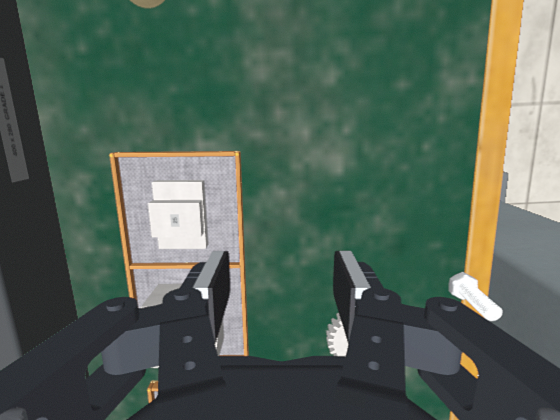

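The small block sits centred on the large one (176,222), within 0.5 mm by depth. Next is the gear.

Emit:
carry_out:
  plan:
    - {"dp": [-0.053,0.032,0],"rot": [0,0,0]}
    - {"dp": [-0.053,0.032,0],"rot": [0,0,0]}
    - {"dp": [-0.053,0.032,0],"rot": [0,0,0]}
    - {"dp": [-0.052,0.032,0],"rot": [0,0,0]}
    - {"dp": [0,0,0],"rot": [0,0,0.079]}
    - {"dp": [0,0,0],"rot": [0,0,0.079]}
    - {"dp": [0,0,0],"rot": [0,0,0.079]}
    - {"dp": [0,0,0],"rot": [0,0,0.079]}
    - {"dp": [0,0,0],"rot": [0,0,0.079]}
    - {"dp": [0,0,0],"rot": [0,0,0.079]}
    - {"dp": [0,0,0],"rot": [0,0,0.079]}
    - {"dp": [0,0,0],"rot": [0,0,0.079]}
  gripper: 0.8

```text
time_s: 16.42
tool_pos: [0.4054, -0.1738, 0.1014]
eef_rot: [0.001, -0.259, 0.966, -0.0]
wrist_force: [0.2, 0.2, 0.1]
grip_width: 0.0767
finger_force: 0.0
```

Emit:
carry_out:
  plan:
    - {"dp": [0,0,0],"rot": [0,0,0.079]}
    - {"dp": [0,0,0],"rot": [0,0,0.079]}
    - {"dp": [0,0,0],"rot": [0,0,0.079]}
    - {"dp": [0,0,0],"rot": [0,0,0.079]}
    - {"dp": [0,0,0],"rot": [0,0,0.05]}
    - {"dp": [0,0,0],"rot": [0,0,0]}
    - {"dp": [0,0,0],"rot": [0,0,0]}

```text
time_s: 17.0
tool_pos: [0.4052, -0.1738, 0.1012]
eef_rot: [0.001, 0.021, 1.0, -0.0]
wrist_force: [0.6, -0.9, -0.0]
grip_width: 0.0765
finger_force: 0.0
```

```bash
python3 - <<'E'
from h import *
im,d=snap('wrist','w7.png')
z=np.load('last_wrist.npz');P=cloud('wrist',z['d'],z['p'],z['q']);Q=P.reshape(-1,3)
m=(abs(Q[:,0]-.403)<.035)&(abs(Q[:,1]+.174)<.035);G=rect(Q[m],.008,.02,'gear')
print(cv2.minEnclosingCircle((G[:,:2]*1000).astype(np.float32)))
go(.4033,-.1742,.0187,86.7)
E
```

```text
gear n 2730 [ 403.7 -174.2] [48.2 48.1] 1.6 z50/95 0.0122 0.0133 mean [ 403.2 -174.2]
((404.022216796875, -174.3820037841797), 24.613937377929688)
t 17.05 tcp [ 405.1 -173.8  101.2] j1 0.06 j6 -1.67 w 0.0770 cur yaw 87.6 F [-0.5 -0.1 -0.6]
  rot(norm) [0.    0.001 0.01 ] deg [0.   0.09 0.9 ]
  dp(norm) in PRESENT axes [ 0.0039 -0.0009  0.2023]  after-turn axes [ 0.0035 -0.001   0.2023]
```

Emit:
carry_out:
  plan:
    - {"dp": [0.003,-0.001,0.07],"rot": [0,0,0.009]}
    - {"dp": [0,0,0.07],"rot": [0,0,0]}
    - {"dp": [0,0,0.035],"rot": [0,0,0]}
    - {"dp": [0,0,0.01],"rot": [0,0,0]}
    - {"dp": [0,0,0],"rot": [0,0,0]}
    - {"dp": [0,0,0],"rot": [0,0,0]}

```text
time_s: 17.55
tool_pos: [0.4043, -0.1745, 0.01]
eef_rot: [0.001, 0.029, 1.0, -0.0]
wrist_force: [0.0, 0.2, 0.7]
grip_width: 0.0766
finger_force: 0.0
```

```bash
python3 - <<'E'
from h import *
go(.4037,-.1743,.0192,86.7)
E
```

```text
t 17.55 tcp [ 404.3 -174.5   10. ] j1 0.06 j6 -1.68 w 0.0766 cur yaw 86.7 F [0.  0.2 0.7]
  rot(norm) [-0.0004  0.0019  0.    ] deg [-0.04  0.17  0.  ]
  dp(norm) in PRESENT axes [0.0012 0.0004 0.0189]  after-turn axes [0.0012 0.0004 0.0189]
```

Emit:
carry_out:
  plan:
    - {"dp": [0.001,0,0.01],"rot": [0,0,0]}
    - {"dp": [0,0,0.007],"rot": [0,0,0]}
    - {"dp": [0,0,0],"rot": [0,0,0]}
    - {"dp": [0,0,0],"rot": [0,0,0]}

```text
time_s: 17.88
tool_pos: [0.4031, -0.1743, 0.0004]
eef_rot: [0.001, 0.029, 1.0, 0.0]
wrist_force: [-1.7, 0.0, 0.4]
grip_width: 0.0771
finger_force: 0.0
```

Emit:
carry_out:
  plan:
    - {"dp": [0,0,0],"rot": [0,0,0]}
    - {"dp": [0,0,0],"rot": [0,0,0]}
    - {"dp": [0,0,0],"rot": [0,0,0]}
    - {"dp": [0,0,0],"rot": [0,0,0]}
    - {"dp": [0,0,0],"rot": [0,0,0]}
    - {"dp": [0,0,0],"rot": [0,0,0]}
  gripper: -1

```text
time_s: 18.38
tool_pos: [0.4035, -0.1744, 0.0009]
eef_rot: [0.001, 0.029, 1.0, -0.0]
wrist_force: [-0.8, 0.8, 4.8]
grip_width: 0.0459
finger_force: 61.8
```

```bash
python3 - <<'E'
from h import *
go(.4037,-.1743,.0192,86.7)
E
```

```text
t 18.38 tcp [ 403.5 -174.4    0.9] j1 0.06 j6 -1.69 w 0.0459 cur yaw 86.6 F [-0.8  0.8  4.8]
  rot(norm) [-0.0001  0.0018 -0.0006] deg [-0.01  0.17 -0.06]
  dp(norm) in PRESENT axes [-0.0004  0.0002  0.0008]  after-turn axes [-0.0004  0.0002  0.0008]
```

Emit:
carry_out:
  plan:
    - {"dp": [0,0,-0.03],"rot": [0,0,0]}
    - {"dp": [0,0,-0.07],"rot": [0,0,0]}
    - {"dp": [0,0,-0.07],"rot": [0,0,0]}
    - {"dp": [-0.04,0.05,0],"rot": [0,0,0]}
    - {"dp": [-0.043,0.056,0],"rot": [0,0,0]}
    - {"dp": [-0.043,0.056,0],"rot": [0,0,0]}
    - {"dp": [-0.043,0.056,0],"rot": [0,0,0]}
    - {"dp": [-0.043,0.056,0],"rot": [0,0,0]}
    - {"dp": [-0.035,0.045,0],"rot": [0,0,0]}
    - {"dp": [-0.01,0.014,0],"rot": [0,0,0]}
    - {"dp": [0,0,0],"rot": [0,0,0]}
    - {"dp": [0,0,0],"rot": [0,0,0]}

```text
time_s: 19.38
tool_pos: [0.5402, -0.0156, 0.0842]
eef_rot: [-0.0, 0.029, 1.0, -0.0]
wrist_force: [-0.3, -0.1, -1.5]
grip_width: 0.0459
finger_force: 61.9
```

```bash
python3 - <<'E'
from h import *
im,d=snap('wrist','w8.png')
z=np.load('last_wrist.npz');P=cloud('wrist',z['d'],z['p'],z['q'])
go(.5417,-.016,.0227,86.7)
E
```

```text
t 19.43 tcp [540.1 -16.1  84.6] j1 0.34 j6 -1.97 w 0.0458 cur yaw 86.6 F [-1.9 -1.2 -0.9]
  rot(norm) [-0.0002  0.     -0.0009] deg [-0.02  0.   -0.08]
  dp(norm) in PRESENT axes [-0.0032  0.0004  0.1611]  after-turn axes [-0.0032  0.0003  0.1611]
```

View pics/w8.png

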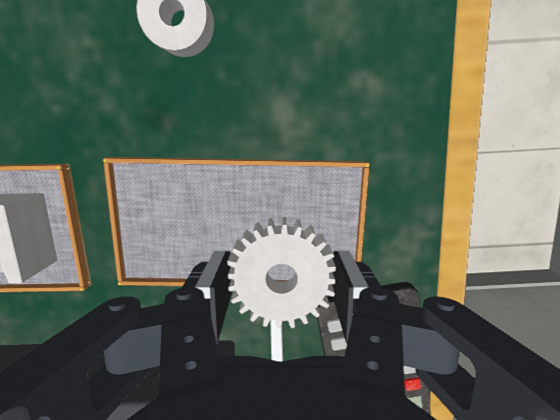

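The gear is held flat above the plain tray. In pixels, the tray corners are near-left (105,160), near-right (368,163) and far-left (119,284).

```bash
python3 - <<'E'
from h import *
z=np.load('last_wrist.npz')
C=onz('wrist',[(105,160),(368,163),(119,284)],.010,z['p'],z['q'])*1000
print(C.round(1).tolist(),'centre',((C[1]+C[2])/2).round(1),'yaw',np.degrees(np.arctan2(*(C[1]-C[0])[[1,0]])),np.linalg.norm(C[1]-C[0]),np.linalg.norm(C[2]-C[0]))
P=cloud('wrist',z['d'],z['p'],z['q']);Q=P[140:300,95:200];rect(Q,.0065,.0125,'left part')
E
```

```text
[[493.3, -127.5, 10.0], [505.3, 41.8, 10.0], [581.0, -134.6, 10.0]] centre [543.1 -46.4  10. ] yaw 85.96313031257512 169.7770952770448 87.91437730254785
left part n 1635 [ 539.1 -101.5] [62.3 90.8] 85.2 z50/95 0.0098 0.0111 mean [ 533.3 -115.9]
```

Emit:
carry_out:
  plan:
    - {"dp": [-0.01,0,0.06],"rot": [0,0,0.01]}
    - {"dp": [0,0,0.05],"rot": [0,0,0]}
    - {"dp": [0,0,0.025],"rot": [0,0,0]}
    - {"dp": [0,0,0.01],"rot": [0,0,0]}
    - {"dp": [0,0,0],"rot": [0,0,0]}
    - {"dp": [0,0,0],"rot": [0,0,0]}

```text
time_s: 19.93
tool_pos: [0.5465, -0.0163, 0.0142]
eef_rot: [0.002, 0.037, 0.999, -0.0]
wrist_force: [-0.5, -0.1, -0.9]
grip_width: 0.0455
finger_force: 61.9
```

```bash
python3 - <<'E'
from h import *
go(.5453,-.016,.0229,85.7)
E
```

```text
t 19.93 tcp [546.5 -16.3  14.2] j1 0.34 j6 -1.98 w 0.0455 cur yaw 85.7 F [-0.5 -0.1 -0.9]
  rot(norm) [-0.      0.002   0.0003] deg [-0.    0.18  0.03]
  dp(norm) in PRESENT axes [0.0025 0.0004 0.0199]  after-turn axes [0.0024 0.0004 0.0199]
```

Emit:
carry_out:
  plan:
    - {"dp": [0.002,0,0.01],"rot": [0,0,0]}
    - {"dp": [0,0,0.006],"rot": [0,0,0]}
    - {"dp": [0,0,0],"rot": [0,0,0]}
    - {"dp": [0,0,0],"rot": [0,0,0]}

```text
time_s: 20.27
tool_pos: [0.545, -0.0158, 0.005]
eef_rot: [0.001, 0.037, 0.999, 0.0]
wrist_force: [0.6, 0.2, -1.4]
grip_width: 0.0458
finger_force: 61.9
```

```bash
python3 - <<'E'
from h import *
go(.5453,-.016,.0229,85.7)
E
```

```text
t 20.27 tcp [545.  -15.8   5. ] j1 0.34 j6 -1.99 w 0.0458 cur yaw 85.7 F [ 0.6  0.2 -1.4]
  rot(norm) [0.0001 0.0011 0.0004] deg [0.01 0.1  0.04]
  dp(norm) in PRESENT axes [-0.0006 -0.0004  0.0016]  after-turn axes [-0.0006 -0.0004  0.0016]
```

Emit:
carry_out:
  plan:
    - {"dp": [0,0,0.002],"rot": [0,0,0]}
    - {"dp": [0,0,0],"rot": [0,0,0]}
    - {"dp": [0,0,0],"rot": [0,0,0]}
    - {"dp": [0,0,0],"rot": [0,0,0]}
    - {"dp": [0,0,-0.03],"rot": [0,0,0]}
    - {"dp": [0,0,-0.08],"rot": [0,0,0]}
    - {"dp": [0,0,-0.08],"rot": [0,0,0]}
    - {"dp": [0,0,-0.05],"rot": [0,0,0]}
    - {"dp": [-0.005,-0.06,0],"rot": [0,0,0]}
    - {"dp": [-0.005,-0.077,0],"rot": [0,0,0]}
  gripper: 0.4

```text
time_s: 21.1
tool_pos: [0.5463, -0.0834, 0.1268]
eef_rot: [0.003, 0.035, 0.999, 0.001]
wrist_force: [0.2, -1.1, -0.4]
grip_width: 0.0601
finger_force: 0.0
```

Emit:
carry_out:
  plan:
    - {"dp": [-0.004,-0.078,0],"rot": [0,0,0]}
    - {"dp": [-0.004,-0.078,0],"rot": [0,0,0]}
    - {"dp": [-0.004,-0.078,0],"rot": [0,0,0]}
    - {"dp": [-0.004,-0.078,0],"rot": [0,0,0]}
    - {"dp": [-0.004,-0.078,0],"rot": [0,0,0]}
    - {"dp": [-0.004,-0.078,0],"rot": [0,0,0]}
    - {"dp": [-0.004,-0.078,0],"rot": [0,0,0]}
    - {"dp": [-0.004,-0.078,0],"rot": [0,0,0]}
    - {"dp": [-0.004,-0.06,0],"rot": [0,0,0]}
    - {"dp": [-0.004,-0.024,0.02],"rot": [0,0,0]}
    - {"dp": [0,0,0],"rot": [0,0,0]}
    - {"dp": [0,0,0],"rot": [0,0,0]}

```text
time_s: 22.1
tool_pos: [0.5376, -0.4394, 0.1124]
eef_rot: [-0.0, 0.038, 0.999, 0.001]
wrist_force: [0.4, 0.2, -0.1]
grip_width: 0.0596
finger_force: 0.0
```

```bash
python3 - <<'E'
from h import *
im,d=snap('wrist','w9.png')
z=np.load('last_wrist.npz');P=cloud('wrist',z['d'],z['p'],z['q']);Q=P.reshape(-1,3)
m=(abs(Q[:,0]-.537)<.035)&(abs(Q[:,1]+.438)<.035)
for lo,hi,t in((.012,.0205,'step'),(.03,.04,'boss')):
    G=rect(Q[m],lo,hi,t);print(cv2.minEnclosingCircle((G[:,:2]*1000).astype(np.float32)))
go(.538,-.439,.0187,85.7)
E
```

```text
step n 699 [ 539.1 -438.6] [31.6 31.3] 84.5 z50/95 0.0189 0.0202 mean [ 534.8 -438.5]
((539.3350830078125, -438.69757080078125), 16.028217315673828)
boss n 655 [ 539.6 -438.7] [18.7 20.1] 85.4 z50/95 0.0342 0.0352 mean [ 539.  -438.7]
((539.5299682617188, -438.6264953613281), 10.184328079223633)
t 22.15 tcp [ 538.1 -438.9  113.4] j1 -0.40 j6 -1.25 w 0.0597 cur yaw 85.7 F [0.3 0.3 0.3]
  rot(norm) [0.0002 0.0005 0.0002] deg [0.02 0.04 0.02]
  dp(norm) in PRESENT axes [ 0.0004 -0.0003  0.2268]  after-turn axes [ 3.000e-04 -2.000e-04  2.268e-01]
```

View pics/w9.png

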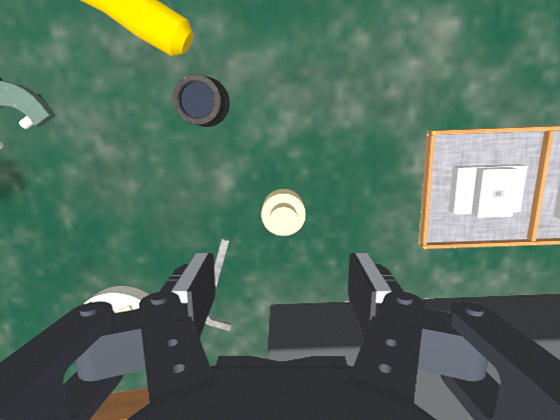

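The plug stands at (283,212), clear of the fingers. The hex key on the left starts at (222,242), so I narrow the opening before going down.

Emit:
carry_out:
  plan:
    - {"dp": [-0.002,0,0.05],"rot": [0,0,0]}
    - {"dp": [0,0,0.07],"rot": [0,0,0]}
    - {"dp": [0,0,0.05],"rot": [0,0,0]}
    - {"dp": [0,0,0.03],"rot": [0,0,0]}
    - {"dp": [0,0,0.005],"rot": [0,0,0]}
    - {"dp": [0,0,0],"rot": [0,0,0]}
    - {"dp": [0,0,0],"rot": [0,0,0]}
  gripper: 0.1

```text
time_s: 22.73
tool_pos: [0.5406, -0.4391, 0.0136]
eef_rot: [0.002, 0.037, 0.999, -0.001]
wrist_force: [-0.0, 0.3, 0.3]
grip_width: 0.0472
finger_force: 0.0
```

```bash
python3 - <<'E'
from h import *
go(.5394,-.4387,.0227,85.7)
E
```

```text
t 22.73 tcp [ 540.6 -439.1   13.6] j1 -0.40 j6 -1.25 w 0.0472 cur yaw 85.8 F [-0.   0.3  0.3]
  rot(norm) [-0.001   0.0024  0.0012] deg [-0.09  0.22  0.11]
  dp(norm) in PRESENT axes [0.0025 0.0006 0.0192]  after-turn axes [0.0025 0.0006 0.0192]
```

Emit:
carry_out:
  plan:
    - {"dp": [0.002,0,0.01],"rot": [0,0,0]}
    - {"dp": [0,0,0.007],"rot": [0,0,0]}
    - {"dp": [0,0,0],"rot": [0,0,0]}
    - {"dp": [0,0,0],"rot": [0,0,0]}

```text
time_s: 23.07
tool_pos: [0.5384, -0.439, 0.0029]
eef_rot: [0.001, 0.037, 0.999, 0.0]
wrist_force: [0.2, -1.1, -0.5]
grip_width: 0.0468
finger_force: 0.0
```

Emit:
carry_out:
  plan:
    - {"dp": [0,0,0],"rot": [0,0,0]}
    - {"dp": [0,0,0],"rot": [0,0,0]}
    - {"dp": [0,0,0],"rot": [0,0,0]}
    - {"dp": [0,0,0],"rot": [0,0,0]}
    - {"dp": [0,0,0],"rot": [0,0,0]}
  gripper: -1
  force: 45

```text
time_s: 23.48
tool_pos: [0.5387, -0.4393, 0.0034]
eef_rot: [0.001, 0.037, 0.999, -0.0]
wrist_force: [-0.3, -0.2, 2.1]
grip_width: 0.0298
finger_force: 44.7
```

```bash
python3 - <<'E'
from h import *
go(.5398,-.0879,.0257,85.7)
E
```

```text
t 23.48 tcp [ 538.7 -439.3    3.4] j1 -0.40 j6 -1.25 w 0.0298 cur yaw 85.7 F [-0.3 -0.2  2.1]
  rot(norm) [-0.0003  0.0014  0.0004] deg [-0.03  0.13  0.03]
  dp(norm) in PRESENT axes [ 0.0501  0.701  -0.0077]  after-turn axes [ 0.0505  0.701  -0.0073]
```

Emit:
carry_out:
  plan:
    - {"dp": [0,0,-0.03],"rot": [0,0,0]}
    - {"dp": [0,0,-0.07],"rot": [0,0,0]}
    - {"dp": [0,0,-0.07],"rot": [0,0,0]}
    - {"dp": [0.005,0.05,0],"rot": [0,0,0]}
    - {"dp": [0.005,0.075,0],"rot": [0,0,0]}
    - {"dp": [0.005,0.075,0],"rot": [0,0,0]}
    - {"dp": [0.005,0.075,0],"rot": [0,0,0]}
    - {"dp": [0.005,0.075,0],"rot": [0,0,0]}
    - {"dp": [0.005,0.075,0],"rot": [0,0,0]}
    - {"dp": [0.005,0.075,0],"rot": [0,0,0]}
    - {"dp": [0.005,0.075,0],"rot": [0,0,0]}
    - {"dp": [0.005,0.075,0],"rot": [0,0,0]}

```text
time_s: 24.48
tool_pos: [0.5394, -0.1114, 0.0874]
eef_rot: [0.001, 0.037, 0.999, 0.0]
wrist_force: [1.2, -0.2, -0.8]
grip_width: 0.0294
finger_force: 44.7
```

Emit:
carry_out:
  plan:
    - {"dp": [0.003,0.04,0],"rot": [0,0,0]}
    - {"dp": [0.002,0.011,0],"rot": [0,0,0]}
    - {"dp": [0,0,0],"rot": [0,0,0]}
    - {"dp": [0,0,0],"rot": [0,0,0]}

```text
time_s: 24.82
tool_pos: [0.5393, -0.0878, 0.0875]
eef_rot: [0.0, 0.037, 0.999, -0.0]
wrist_force: [0.3, -0.9, -0.9]
grip_width: 0.0294
finger_force: 44.7
```

```bash
python3 - <<'E'
from h import *
im,d=snap('wrist','w10.png')
z=np.load('last_wrist.npz');P=cloud('wrist',z['d'],z['p'],z['q']);Q=P.reshape(-1,3)
m=(abs(Q[:,0]-.545)<.035)&(abs(Q[:,1]+.016)<.035);rect(Q[m],.0115,.02,'gear')
m=(abs(Q[:,0]-.537)<.035)&(abs(Q[:,1]+.202)<.035);rect(Q[m],.03,.05,'vee')
go(.5398,-.0879,.0257,85.7)
E
```

```text
gear n 3193 [545.8 -16.5] [48.1 48.7] 15.5 z50/95 0.0151 0.0162 mean [545.2 -16.8]
vee n 4672 [ 537.2 -202.6] [51.2 50.6] 87.7 z50/95 0.0370 0.0390 mean [ 535.6 -203.4]
t 24.87 tcp [539.3 -88.4  87.5] j1 0.21 j6 -1.85 w 0.0298 cur yaw 85.7 F [-0.2  0.1 -0.2]
  rot(norm) [-0.      0.0007 -0.    ] deg [-0.    0.06 -0.  ]
  dp(norm) in PRESENT axes [-0.0007  0.001   0.1611]  after-turn axes [-0.0009  0.001   0.1611]
```

View pics/w10.png

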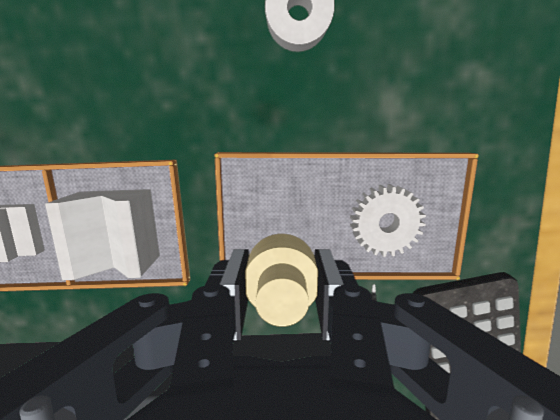

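The gear lies flat at (388,221) and the vee block is upright in its compartment at (100,235). The plug is held upright above the free end of the plain tray.

Emit:
carry_out:
  plan:
    - {"dp": [0,0.001,0.06],"rot": [0,0,0]}
    - {"dp": [0,0,0.05],"rot": [0,0,0]}
    - {"dp": [0,0,0.025],"rot": [0,0,0]}
    - {"dp": [0,0,0.01],"rot": [0,0,0]}
    - {"dp": [0,0,0],"rot": [0,0,0]}
    - {"dp": [0,0,0],"rot": [0,0,0]}

```text
time_s: 25.37
tool_pos: [0.5403, -0.0878, 0.0164]
eef_rot: [0.001, 0.038, 0.999, -0.0]
wrist_force: [1.1, 0.5, -0.1]
grip_width: 0.0289
finger_force: 44.7
```

```bash
python3 - <<'E'
from h import *
go(.5398,-.0879,.0254,85.7)
E
```

```text
t 25.37 tcp [540.3 -87.8  16.4] j1 0.21 j6 -1.85 w 0.0289 cur yaw 85.7 F [ 1.1  0.5 -0.1]
  rot(norm) [-0.0003  0.0017  0.    ] deg [-0.02  0.15  0.  ]
  dp(norm) in PRESENT axes [ 0.001  -0.0003  0.0193]  after-turn axes [ 0.001  -0.0003  0.0193]
```

Emit:
carry_out:
  plan:
    - {"dp": [0.001,0,0.01],"rot": [0,0,0]}
    - {"dp": [0,0,0.006],"rot": [0,0,0]}
    - {"dp": [0,0,0],"rot": [0,0,0]}
    - {"dp": [0,0,0],"rot": [0,0,0]}

```text
time_s: 25.7
tool_pos: [0.5392, -0.087, 0.0075]
eef_rot: [0.001, 0.037, 0.999, 0.0]
wrist_force: [0.2, 0.4, -1.3]
grip_width: 0.0293
finger_force: 44.7
```

```bash
python3 - <<'E'
from h import *
go(.5398,-.0879,.0254,85.7)
E
```

```text
t 25.70 tcp [539.2 -87.    7.5] j1 0.21 j6 -1.85 w 0.0293 cur yaw 85.7 F [ 0.2  0.4 -1.3]
  rot(norm) [0.0001 0.0011 0.0004] deg [0.01 0.1  0.04]
  dp(norm) in PRESENT axes [-0.0013 -0.0016  0.0016]  after-turn axes [-0.0013 -0.0016  0.0016]
```

Emit:
carry_out:
  plan:
    - {"dp": [0,0,0.002],"rot": [0,0,0]}
    - {"dp": [0,0,0],"rot": [0,0,0]}
    - {"dp": [0,0,0],"rot": [0,0,0]}
    - {"dp": [0,0,0],"rot": [0,0,0]}
    - {"dp": [0,0,-0.03],"rot": [0,0,0]}
    - {"dp": [0,0,-0.07],"rot": [0,0,0]}
    - {"dp": [0,0,-0.08],"rot": [0,0,0]}
    - {"dp": [0,0,-0.08],"rot": [0,0,0]}
    - {"dp": [0.05,-0.06,-0.02],"rot": [0,0,0]}
    - {"dp": [0.05,-0.06,-0.02],"rot": [0,0,0]}
    - {"dp": [0,0,0],"rot": [0,0,0]}
  gripper: 0.1

```text
time_s: 26.62
tool_pos: [0.4831, -0.1462, 0.1602]
eef_rot: [0.003, 0.038, 0.999, -0.0]
wrist_force: [0.8, 0.6, 0.4]
grip_width: 0.047
finger_force: 0.0
```

```bash
python3 - <<'E'
from h import *
im,d=snap('wrist','w11.png')
z=np.load('last_wrist.npz');P=cloud('wrist',z['d'],z['p'],z['q']);Q=P.reshape(-1,3)
for n,x,y,lo,hi in(('plug step',.54,-.087,.0165,.0245),('plug boss',.54,-.087,.033,.042),('gear',.545,-.016,.0115,.02),('vee',.537,-.202,.03,.05),('large',.533,-.286,.0105,.0155),('small',.533,-.286,.0205,.03),('bush',.413,-.07,.01,.03)):
    m=(abs(Q[:,0]-x)<.034)&(abs(Q[:,1]-y)<.034);rect(Q[m],lo,hi,n)
print(get_state()['time_s'])
E
```

```text
plug step n 360 [533.9 -86.3] [32.  19.4] 75.0 z50/95 0.0218 0.0235 mean [531.  -87.2]
plug boss n 146 [535.9 -84.6] [15.6  9.3] 71.8 z50/95 0.0371 0.0379 mean [535.3 -84.5]
gear n 1720 [546.  -16.6] [48.6 48.3] 57.8 z50/95 0.0150 0.0161 mean [545.  -17.1]
vee n 1488 [ 536.7 -202.8] [50.1 50.3] 87.7 z50/95 0.0372 0.0389 mean [ 530.8 -196.2]
large n 900 [ 533.5 -285.3] [50.7 35.7] 86.9 z50/95 0.0126 0.0141 mean [ 531.8 -281. ]
small n 1005 [ 534.1 -285. ] [26.1 35.5] 86.8 z50/95 0.0221 0.0232 mean [ 533.5 -284.8]
bush n 1761 [414.6 -69.3] [37.9 37.7] 40.0 z50/95 0.0222 0.0235 mean [414.3 -69.9]
26.6667
```

View pics/w11.png

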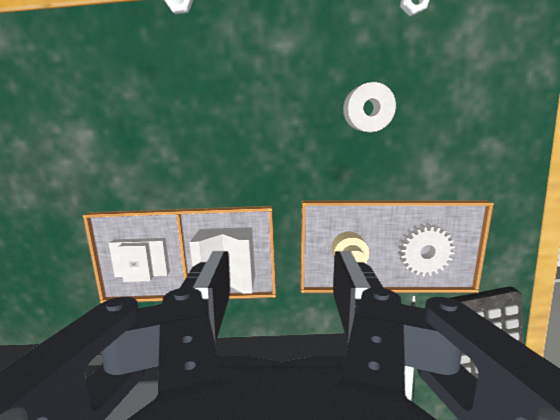

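Both kits are complete. The stack (135,260), vee block (222,262), plug (350,248) and gear (427,250) are all in place, their heights match the tray floor, and the bush has not moved.

```bash
python3 -c "
from bench import *
print(hand_in())"
```

```text
the job is handed in; nothing more can be done
None
```

Both kits are made up in the order asked and the job was handed in at about 27 s. My last depth check showed every piece flat or upright in its place, the small gauge block centred on the large one to within about 1 mm, and the bush unmoved.

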